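# Start the earbud case charging

### The arm

A 7-joint arm with a two-finger parallel gripper is mounted at the origin on the work surface. World frame = base frame: x ahead of the robot, y to its left, z up, the work surface at z = 0. Lengths are in m, angles in rad, forces in N, time in s.
With the tool pointing down it reaches from about 0.35 to 0.9 m from the base axis. Payload 19.9 kg.
Tool frame: the origin (TCP) lies between the finger pads; the fingertips stand 11 mm ahead of it and the grasp point (between the pads) lies 8 mm behind it (tip_reach is the distance from the TCP to the fingertips, in m); z points along the fingers, y is the line along which they close (so a half turn about z gives the same grasp; the last joint's range is limited). The gripper opens to 85 mm and grips with 20 to 120 N. Pads are 22 mm wide; open, the fingers measure 114 mm over their backs; the gripper's body (76 mm by 85 mm) begins 54 mm behind the grasp point. The pads swing forward as they close: fully open they stand 13 mm farther back than shut.
Start: joints at [1.24, 0.417, -0.01, 1.614, 0.005, 1.111, -0.053], TCP at [0.178, -0.599, 0.242] pointing down, gripper open.
Joint ranges: [-2.81, 2.81], [-0.39, 2.02], [-1.27, 1.25], [0.06, 2.57], [-1.19, 4.33], [0.19, 2], [-2.82, 2.82]. Speed limits (rad/s): [1.89, 1.89, 2.39, 2.39, 3.01, 3.01, 3.01].

### API

Orientations are given as a 3x3 rotation matrix whose columns are the frame's x, y, z axes.
In Python, from rig import sense, get_image, job_done, look_for, tip_reach gives the robot as it stands.
- The arm moves only by the tool apply_moves, never from a script. Its argument "commands" is a list of rows, each a list of 6 numbers: the shift along the tool's x, y, z each as a share of 20 mm, from -1 to 1, then the turn, a rotation vector about the tool's x, y, z each as a share of 6 degrees, from -1 to 1. A call has 1 to 5 rows; each row shifts and turns the commanded pose from where the row before left it, along the tool's axes as they then stand; what a row does not reach is not made up. A row lasts 1/10 s, in which the tool goes at most 50 mm and 8.59 degrees, less where a joint would pass 70% of its speed; a pose out of reach is approached as far as the arm can. A call with a number of a shift or a turn outside -1 to 1 is refused whole. A call with a gripper value outside its range is refused whole. "hand" is the closure, from 0 (fully open) to 1 (shut), set as the call begins (left out, the last holds). The fingers move at their own pace and stop on an object; the grip force is fixed at half the most. Time passes only in rows, so rows that do not move let the fingers close. It gives the time, the measured TCP pose, the force, the opening and the grip force at its end, in the units of the state.
- sense(): the state, without advancing time (a new reading comes with each control period).
- get_image(name): name is "side" or "top"; returns a dict with "frame" (480x640x3 uint8, red, green, blue), "intrinsics" (3x3 intrinsics, pixels), "rvec" (rotation vector, rad) and "tvec" (3), from world to camera coordinates, as OpenCV has them. Camera axes: x right, y down, z forward; pixel columns grow to the right and rows downward; lengths in m; the calibration is good to about 2 mm. A picture is of the moment at which its call begins. There is no depth.
- job_done(): hands the job in; it is judged then, once.
Trained networks look in a picture, given as the dict that the camera call returned (one of the last four; its "shot" number tells which), for a name from the list of things; names that differ only in an ending like _2 or _b are one class to them, and where a whole thing is asked for, a point or a joint stands for the part that bears it (a point fixed in the world has none). Each returns a list of dicts, best first, with "conf" (0 to 1); they miss things now and then, are a little off and sometimes report something else, mostly with a low value. They report only what shows in the picture. A call takes as long as a camera call. They do not tell look-alikes from the thing itself.
- look_for(query, picture): "bbox" ([left, top, right, bottom] in pixels, round what is visible of it).
The state is a dict: "t": time; "joints": joint angles; "joint_vel": joint speeds; "joint_torque": joint torques, N m; "tcp_pos": TCP position; "tcp_rot": TCP orientation; "force": force on the tool from outside, world axes, zero at the start; "ft_torque": the same for the moment, N m; "grip_width": opening from 0.0 (shut) to 1.0 (fully open); "grasp_force": force on a finger pad.
Only numpy, scipy, OpenCV 4.12 (cv2) and the standard library are available. Lean on these libraries where they do the work, as an engineer would, in place of code of your own. Each camera call takes 0.05 s, during which the arm holds its last target. There are 200 camera calls.

### The job

Set the earbud case charging on the dock: with the fingertips, gently press down the round key in front of the bay where the earbud case lies, let it come back up, then press down the long start bar at the right-hand end of the dock, let that come up too, and draw the hand clear. Leave the other two round keys alone, and do not lift or shift the case, the other devices or anything else on the shelf.

Things in the scene. Friction and masses are not known exactly. Their poses are not given: they have to be found in the camera images.
- dock: Grey charging dock fixed to the shelf, 165 mm (x) by 310 mm (y) by 16 mm high; origin at the centre of its underside, its x axis points away from the robot, y to the left. Three shallow cork-lined bays in a row along y, a round key in front of each bay, and one long start bar at the right-hand end.
- bay_left (a point): Centre of the floor of the dock's left (seen from the robot) bay, 16 mm above the shelf. The bay is 104 mm by 76 mm inside with 6 mm high lips and holds one device.
- key_left_top (a point): Centre of the top face of the left round white key (26 mm diameter) on the charging dock, in front (robot side) of the left bay, 86.5 mm from that bay's centre; at rest 26 mm above the shelf and 10 mm proud of the dock's top. The point goes down with the key. Keys are 80 mm apart. A 6 mm high bay lip stands 17 mm beyond the key's rim.
- key_left (a joint): Joint of the left round key: 0 up, grows as it is pressed straight down, 0.008 m at its bottom stop. It springs back by itself; about 0.5 N starts it, 2.3 N brings it to 4 mm (which switches it), 4.1 N takes it to the stop.
- bay_middle (a point): Centre of the floor of the dock's middle (seen from the robot) bay, 16 mm above the shelf. The bay is 104 mm by 76 mm inside with 6 mm high lips and holds one device.
- key_middle_top (a point): Centre of the top face of the middle round white key (26 mm diameter) on the charging dock, in front (robot side) of the middle bay, 86.5 mm from that bay's centre; at rest 26 mm above the shelf and 10 mm proud of the dock's top. The point goes down with the key. Keys are 80 mm apart. A 6 mm high bay lip stands 17 mm beyond the key's rim.
- key_middle (a joint): Joint of the middle round key: 0 up, grows as it is pressed straight down, 0.008 m at its bottom stop. It springs back by itself; about 0.5 N starts it, 2.3 N brings it to 4 mm (which switches it), 4.1 N takes it to the stop.
- bay_right (a point): Centre of the floor of the dock's right (seen from the robot) bay, 16 mm above the shelf. The bay is 104 mm by 76 mm inside with 6 mm high lips and holds one device.
- key_right_top (a point): Centre of the top face of the right round white key (26 mm diameter) on the charging dock, in front (robot side) of the right bay, 86.5 mm from that bay's centre; at rest 26 mm above the shelf and 10 mm proud of the dock's top. The point goes down with the key. Keys are 80 mm apart. A 6 mm high bay lip stands 17 mm beyond the key's rim.
- key_right (a joint): Joint of the right round key: 0 up, grows as it is pressed straight down, 0.008 m at its bottom stop. It springs back by itself; about 0.5 N starts it, 2.3 N brings it to 4 mm (which switches it), 4.1 N takes it to the stop.
- start_bar_top (a point): Centre of the top face of the white start bar, the long key at the right-hand (-y) end of the dock: 70 mm along the dock's x, 20 mm wide, at rest 26 mm above the shelf and 10 mm proud of the dock's top. The point goes down with the bar.
- start_bar (a joint): Joint of the start bar: 0 up, grows as it is pressed straight down (it does not tip), 0.008 m at its bottom stop. Same spring and same 4 mm switching depth as the round keys.
- earbud_case: Matte black pebble-shaped earbud case, 46 (x) x 62 (y) x 26 mm high, lying loose in one of the three bays (which one varies); origin at the centre of its underside.
- power_bank: Flat silver aluminium power bank, 95 (x) x 62 (y) x 20 mm high, loose in another bay; origin at the centre of its underside.
- bike_light: Red plastic bike light, a lying cylinder 36 mm across with a clear lens towards the robot, on a black foot; 63 (x) x 36 (y) x 47 mm high, loose in the third bay; origin at the centre of its underside.
- paperweight: Blue glass marble paperweight with a small flat foot, 55 mm diameter, 50 mm high, loose on the shelf just left of the dock; origin at the centre of its underside.
- key_fob: Black remote key fob, 34 (x) x 55 (y) x 13 mm, lying loose just in front of the dock; origin at the centre of its underside.
- sanitizer: Small clear bottle with a white cap, 44 mm diameter, 110 mm high, standing loose to the right of the dock; origin at the centre of its underside.
- glasses_case: Grey glasses case, 160 (x) x 60 (y) x 42 mm, loose on the shelf far to the left; origin at the centre of its underside.
- dish: White ceramic dish, 110 mm diameter, 35 mm high, loose on the shelf far to the right; origin at the centre of its underside.
Mind the look-alikes: they are no part of the job. Of the things shaped like the paperweight, the blue one is meant. What is shaped like the sanitizer but green is not meant.

How it is judged:
By the outcome, as a careful person would: the job done as asked, in the order asked, and still so for the second after the job is handed in, with the robot touching nothing.
It also fails if it takes over 45 s, if anything falls off the work surface, if the arm or the gripper's body presses on something with over 40 N, if the wrist force passes 120 N, or if a joint passes its speed limit or range.

## Working session

There is one attempt and no reset: what is moved stays moved. The work goes in short steps, Python scripts to look and compute and a tool call to move; the robot and the scene stay as the last step left them, time stands still between calls to the robot, and variables do not carry over. Pictures are saved under pics/ and viewed, at most 10 in all, crops included, and the job is handed in when it is done.

Besides the shell and the picture viewer there is one more tool, called after "Emit:" as a command line: name --pt "numbers of a row" for each row, then --argument value for the rest. apply_moves: Moves the arm, as the interface text tells. Shift numbers are shares of 20 mm and turn numbers shares of 6 degrees, none past 1 either way. Its arguments: {"type":"object","properties":{"commands":{"type":"array"},"hand":{"type":"number"}},"required":["commands"]}

```bash
mkdir -p pics; cat > h.py <<'E'
import numpy as np, cv2
from rig import *
def cast(p,u,v,z):
    R=cv2.Rodrigues(np.array(p["rvec"],float))[0]; t=np.array(p["tvec"],float).ravel()
    d=R.T@np.linalg.inv(np.array(p["intrinsics"],float))@[u,v,1]; c=-R.T@t
    return c+d*(z-c[2])/d[2]
def proj(p,X):
    return cv2.projectPoints(np.array(X,float).reshape(-1,3),np.array(p["rvec"],float),np.array(p["tvec"],float),np.array(p["intrinsics"],float),None)[0].reshape(-1,2)
E
python3 - <<'E'
from h import *
for n in("top","side"):
    p=get_image(n); cv2.imwrite(f"pics/{n}1.png",p["frame"][:,:,::-1])
    for q,z in(("dock",.016),("earbud_case",.02),("power_bank",.036),("bike_light",.04),("key_left_top",.026),("start_bar_top",.026)):
        for r in look_for(q,p)[:4]:
            b=r["bbox"]; print(n,q,round(r["conf"],2),np.round(b),np.round(cast(p,(b[0]+b[2])/2,(b[1]+b[3])/2,z),3))
s=sense();print(s["t"],s["tcp_pos"],np.round(s["tcp_rot"],3),s["force"],tip_reach)
E
```

```text
top dock 0.66 [208. 187. 332. 266.] [0.611 0.078 0.016]
top power_bank 0.62 [211. 189. 242. 230.] [0.646 0.186 0.036]
top bike_light 0.87 [246. 202. 266. 226.] [0.637 0.111 0.04 ]
top key_left_top 0.47 [217. 240. 229. 251.] [0.558 0.191 0.026]
top start_bar_top 0.5 [313. 223. 322. 253.] [ 0.583 -0.043  0.026]
side dock 0.57 [272. 199. 357. 266.] [0.597 0.033 0.016]
side earbud_case 0.6 [317. 222. 334. 237.] [0.633 0.027 0.02 ]
side earbud_case 0.21 [297. 234. 309. 239.] [0.554 0.029 0.02 ]
side power_bank 0.66 [294. 189. 323. 210.] [0.645 0.169 0.036]
side power_bank 0.64 [312. 243. 334. 254.] [ 0.577 -0.064  0.036]
side bike_light 0.72 [307. 205. 324. 222.] [0.63  0.091 0.04 ]
side bike_light 0.54 [206. 165. 252. 188.] [0.45  0.408 0.04 ]
side key_left_top 0.66 [288. 221. 297. 224.] [0.549 0.098 0.026]
side start_bar_top 0.71 [313. 244. 333. 252.] [ 0.584 -0.052  0.026]
0.7 [ 0.17798126 -0.59911694  0.24227502] [[ 0.959  0.285 -0.   ]
 [ 0.285 -0.959  0.   ]
 [-0.    -0.    -1.   ]] [1.08301885 0.70899563 0.10670474] 0.011
```

```bash
python3 - <<'E'
import cv2,numpy as np
a=cv2.imread("pics/top1.png");b=cv2.imread("pics/side1.png")
A=cv2.resize(a[175:285,190:390],(800,440),interpolation=cv2.INTER_CUBIC)
cv2.imwrite("pics/topc.png",A)
B=cv2.resize(b[150:290,200:400],(800,560),interpolation=cv2.INTER_CUBIC)
cv2.imwrite("pics/sidec.png",B)
E
```

```text
(no output)
```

View pics/topc.png

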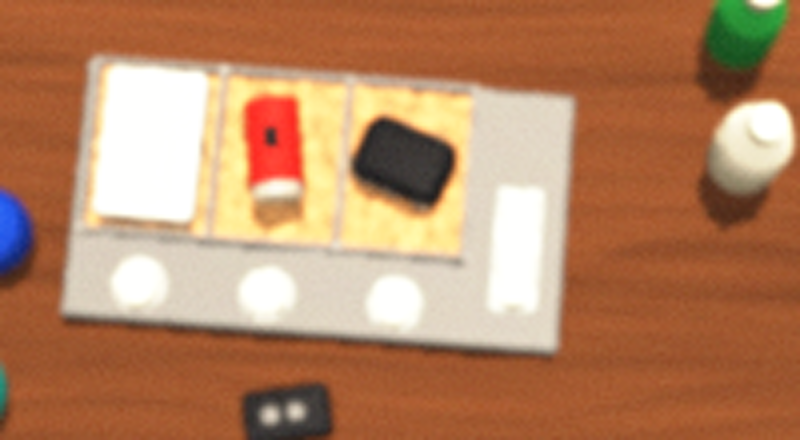

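View pics/sidec.png

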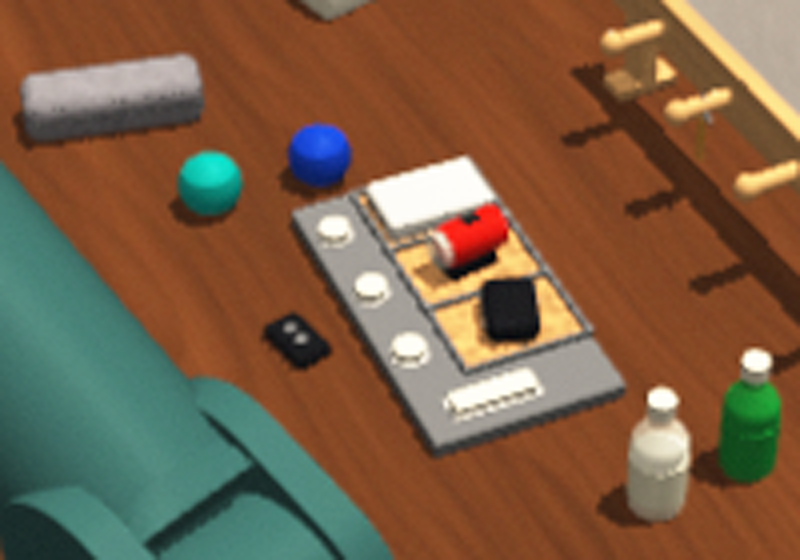

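View pics/top1.png

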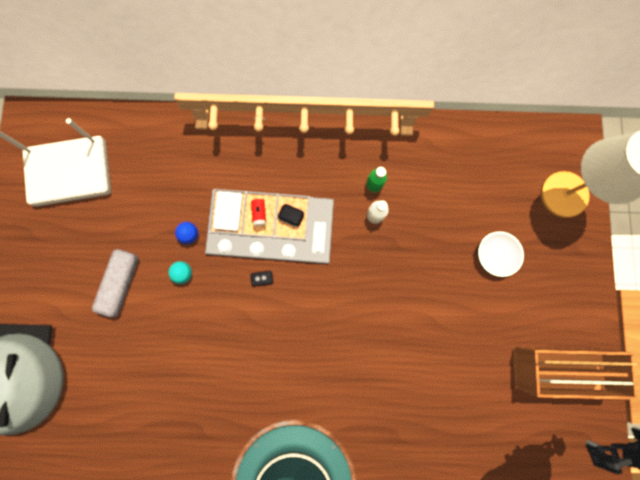

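The case (black) lies in the right bay, at topc crop (405,160), full frame (291,215). Things that could be mistaken for it: the key fob at (262,278) and the bike light's black foot at (258,213).

Key candidates in the top frame: left (224.5,245.5), middle (256.7,248), right (288.7,250.7). I choose the right one. The bar is the long white piece at (319,237).

```bash
python3 - <<'E'
from h import *
from scipy.optimize import least_squares
P={n:get_image(n) for n in("top","side")}
c=lambda L,o:np.array(L)/4+np.array(o)-.375
top=c([(93,57),(574,95),(557,350),(63,316),(138,281),(267,291),(395,302),(517,248)],(190,175))
side=c([(468,157),(624,383),(435,442),(293,212),(335,229),(372,286),(409,347),(494,390)],(200,150))
def model(q):
    x,y,a,kx,ky,bx,by=q
    L=[(.0825,.155,.016),(.0825,-.155,.016),(-.0825,-.155,.016),(-.0825,.155,.016)]+[(kx,ky+.08*i,.026) for i in(1,0,-1)]+[(bx,by,.026)]
    L=np.array(L);C,S=np.cos(a),np.sin(a)
    return np.c_[x+C*L[:,0]-S*L[:,1],y+S*L[:,0]+C*L[:,1],L[:,2]]
def fit(V):
    f=lambda q:np.concatenate([(proj(P[n],model(q))-o).ravel() for n,o in V])
    return least_squares(f,[.61,.08,-.05,-.06,.03,-.01,-.12],loss="soft_l1"),f
for V in([("top",top)],[("side",side)],[("top",top),("side",side)]):
    r,f=fit(V); print(np.round(r.x,4),"\n",np.round(model(r.x)[4:],4),np.round(f(r.x).reshape(-1,2),1).tolist())
E
```

```text
[ 0.6137  0.0774 -0.048  -0.06    0.0282 -0.0211 -0.1242] 
 [[ 0.5589  0.1884  0.026 ]
 [ 0.5551  0.1085  0.026 ]
 [ 0.5512  0.0286  0.026 ]
 [ 0.5866 -0.0457  0.026 ]] [[-0.6, 0.2], [0.5, -0.1], [0.5, 0.4], [-0.4, -0.5], [-0.1, 0.2], [-0.1, 0.1], [0.2, -0.2], [0.0, 0.0]]
[ 0.6128  0.0781 -0.0572 -0.0616  0.0232 -0.0203 -0.1288] 
 [[ 0.5572  0.1847  0.026 ]
 [ 0.5526  0.1048  0.026 ]
 [ 0.5481  0.0249  0.026 ]
 [ 0.5852 -0.0493  0.026 ]] [[0.1, 0.1], [0.8, -0.1], [-0.3, 0.6], [-0.6, -1.0], [0.1, -0.2], [-0.2, 0.1], [0.1, 0.1], [0.0, -0.0]]
[ 0.6133  0.0776 -0.0511 -0.0603  0.0273 -0.0206 -0.1253] 
 [[ 0.5586  0.1878  0.026 ]
 [ 0.5545  0.1079  0.026 ]
 [ 0.5504  0.028   0.026 ]
 [ 0.5864 -0.0465  0.026 ]] [[-0.6, 0.2], [0.5, 0.2], [0.3, 0.7], [-0.5, -0.5], [0.1, 0.3], [0.2, 0.3], [0.4, 0.1], [0.3, 0.1], [-0.0, 0.1], [1.2, -0.2], [0.3, 0.7], [-0.6, -0.8], [0.1, -0.8], [-0.1, -0.7], [0.3, -0.7], [-0.1, -0.7]]
```

Emit:
apply_moves --pt "1 -0.92 0 0 0 0" --pt "1 -0.92 0 0 0 0" --pt "1 -0.92 0 0 0 0" --pt "1 -0.92 0 0 0 0" --pt "1 -0.92 0 0 0 0" --hand 1

```text
t: 1.3
tcp_pos: [0.2481, -0.4814, 0.2424]
tcp_rot: [[0.959, 0.285, 0.0], [0.285, -0.959, -0.0], [-0.0, 0.0, -1.0]]
force: [0.0, -0.3, -0.0]
grip_width: 0.145
grasp_force: 0.0
```

Emit:
apply_moves --pt "1 -0.92 0 0 0 0" --pt "1 -0.92 0 0 0 0" --pt "1 -0.92 0 0 0 0" --pt "1 -0.92 0 0 0 0" --pt "1 -0.92 0 0 0 0"

```text
t: 1.8
tcp_pos: [0.3178, -0.3648, 0.2424]
tcp_rot: [[0.959, 0.285, 0.0], [0.285, -0.959, -0.0], [0.0, 0.0, -1.0]]
force: [1.1, -0.5, 0.5]
grip_width: -0.0
grasp_force: 0.0
```

Emit:
apply_moves --pt "1 -0.92 0 0 0 0" --pt "1 -0.92 0 0 0 0" --pt "1 -0.92 0 0 0 0" --pt "1 -0.92 0 0 0 0" --pt "1 -0.92 0 0 0 0"

```text
t: 2.3
tcp_pos: [0.3874, -0.2481, 0.2425]
tcp_rot: [[0.959, 0.285, 0.0], [0.285, -0.959, -0.0], [0.0, 0.0, -1.0]]
force: [0.1, -1.0, -0.2]
grip_width: 0.001
grasp_force: 0.0
```

Emit:
apply_moves --pt "1 -0.92 0 0 0 0" --pt "1 -0.92 0 0 0 0" --pt "1 -0.92 0 0 0 0" --pt "1 -0.92 0 0 0 0" --pt "1 -0.92 0 0 0 0"

```text
t: 2.8
tcp_pos: [0.4571, -0.1315, 0.2424]
tcp_rot: [[0.959, 0.285, 0.0], [0.285, -0.959, -0.0], [0.0, 0.0, -1.0]]
force: [-0.3, -0.8, 0.2]
grip_width: 0.001
grasp_force: 0.0
```

Emit:
apply_moves --pt "1 -0.92 0 0 0 0" --pt "1 -0.92 0 0 0 0" --pt "1 -0.92 0 0 0 0" --pt "1 -0.92 0 0 0 0" --pt "1 -0.92 0 0 0 0"

```text
t: 3.3
tcp_pos: [0.5268, -0.0148, 0.2424]
tcp_rot: [[0.959, 0.285, 0.0], [0.285, -0.959, -0.0], [0.0, 0.0, -1.0]]
force: [0.0, -0.6, 0.1]
grip_width: -0.001
grasp_force: 0.0
```

Emit:
apply_moves --pt "0.87 -0.85 0 0 0 0" --pt "0.87 -0.85 0 0 0 0" --pt "0 0 1 0 0 0" --pt "0 0 1 0 0 0" --pt "0 0 1 0 0 0"

```text
t: 3.8
tcp_pos: [0.55, 0.0269, 0.1816]
tcp_rot: [[0.959, 0.285, 0.0], [0.285, -0.959, 0.0], [0.0, 0.0, -1.0]]
force: [0.8, 0.4, -0.9]
grip_width: -0.0
grasp_force: 0.0
```

Emit:
apply_moves --pt "0 0 1 0 0 0" --pt "0 0 1 0 0 0" --pt "0 0 1 0 0 0" --pt "0 0 1 0 0 0" --pt "0 0 1 0 0 0"

```text
t: 4.3
tcp_pos: [0.55, 0.0267, 0.0815]
tcp_rot: [[0.959, 0.285, 0.0], [0.285, -0.959, 0.0], [0.0, -0.0, -1.0]]
force: [-0.1, -0.3, -1.0]
grip_width: 0.001
grasp_force: 0.0
```

Emit:
apply_moves --pt "0 0 0.6 0 0 0" --pt "0 0 0.6 0 0 0" --pt "0 0 0 0 0 0"

```text
t: 4.6
tcp_pos: [0.5494, 0.0267, 0.0572]
tcp_rot: [[0.959, 0.285, -0.002], [0.285, -0.959, 0.0], [-0.002, -0.001, -1.0]]
force: [-0.3, -0.2, 0.0]
grip_width: -0.002
grasp_force: 0.0
```

```bash
python3 - <<'E'
from h import *
s=sense();print(s["t"],np.round(s["tcp_pos"],4),s["force"])
p=get_image("side");f=p["frame"][:,:,::-1].copy()
B=cv2.resize(f[180:270,250:370],(800,600),interpolation=cv2.INTER_CUBIC);k=800/120
tip=np.array(s["tcp_pos"])-[0,0,.011]
for X,c in((tip,(0,0,255)),((.5505,.0275,.026),(0,255,0)),((.5864,-.0465,.026),(255,0,255))):
    u=(proj(p,X)[0]-[250,180]+.5)*k; cv2.circle(B,tuple(int(a) for a in u),4,c,-1)
cv2.imwrite("pics/s2.png",B)
E
```

```text
4.6 [0.5494 0.0267 0.0572] [-0.29041506 -0.19069763  0.02524382]
```

View pics/s2.png

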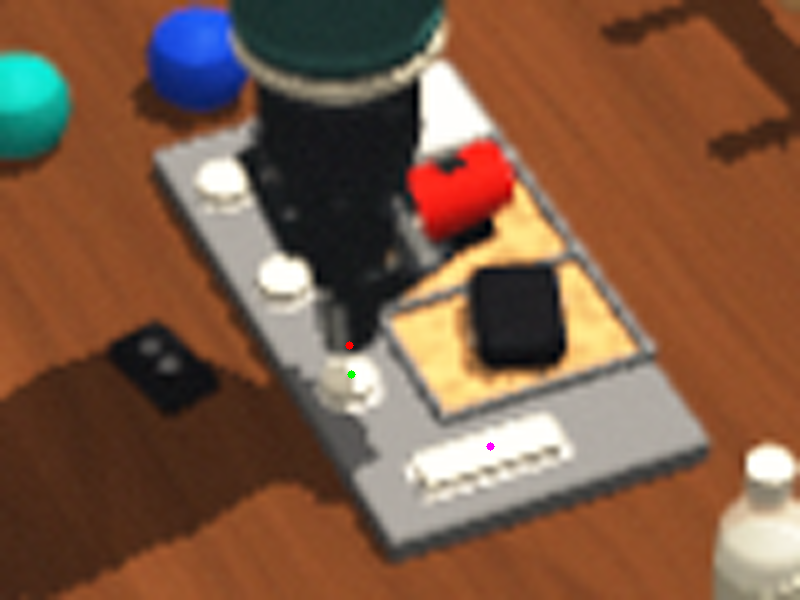

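The side crop shows the shut fingertips (349,346) directly above the right key (350,378), about 20 mm up, with nothing else near the tips. Pressing slowly.

Emit:
apply_moves --pt "0 0 0.4 0 0 0" --pt "0 0 0.4 0 0 0" --pt "0 0 0.1 0 0 0" --pt "0 0 0.1 0 0 0" --pt "0 0 0 0 0 0"

```text
t: 5.15
tcp_pos: [0.5499, 0.0268, 0.0381]
tcp_rot: [[0.959, 0.285, -0.0], [0.285, -0.959, 0.0], [-0.0, -0.0, -1.0]]
force: [-0.1, 0.6, 0.6]
grip_width: 0.001
grasp_force: 0.0
```

Emit:
apply_moves --pt "0 0 0.1 0 0 0" --pt "0 0 0.05 0 0 0" --pt "0 0 0 0 0 0"

```text
t: 5.45
tcp_pos: [0.5501, 0.0268, 0.0353]
tcp_rot: [[0.959, 0.285, 0.0], [0.285, -0.959, 0.0], [0.0, -0.0, -1.0]]
force: [0.3, 0.4, 2.3]
grip_width: -0.0
grasp_force: 0.5
```

Emit:
apply_moves --pt "0 0 0.1 0 0 0" --pt "0 0 0.1 0 0 0" --pt "0 0 0 0 0 0"

```text
t: 5.75
tcp_pos: [0.5501, 0.0268, 0.0312]
tcp_rot: [[0.959, 0.285, 0.0], [0.285, -0.959, 0.0], [0.0, -0.0, -1.0]]
force: [1.2, 0.4, 3.4]
grip_width: 0.001
grasp_force: 1.5
```

Emit:
apply_moves --pt "0 0 0.05 0 0 0" --pt "0 0 0 0 0 0"

```text
t: 5.95
tcp_pos: [0.5501, 0.0268, 0.0303]
tcp_rot: [[0.959, 0.285, 0.0], [0.285, -0.959, 0.0], [0.0, -0.0, -1.0]]
force: [0.8, 0.2, 3.2]
grip_width: -0.003
grasp_force: 1.7
```

Emit:
apply_moves --pt "0 0 -0.2 0 0 0" --pt "0 0 -0.4 0 0 0" --pt "0 0 -0.8 0 0 0" --pt "0 0 -0.8 0 0 0" --pt "0 0 0 0 0 0"

```text
t: 6.45
tcp_pos: [0.5512, 0.0269, 0.0772]
tcp_rot: [[0.959, 0.285, 0.004], [0.285, -0.959, 0.0], [0.003, 0.001, -1.0]]
force: [0.7, 0.2, 0.1]
grip_width: 0.003
grasp_force: 0.0
```

```bash
python3 - <<'E'
from h import *
s=sense();print(s["t"],np.round(s["tcp_pos"],4),s["force"])
p=get_image("side");f=p["frame"][:,:,::-1]
cv2.imwrite("pics/s3.png",cv2.resize(f[180:270,250:370],(800,600),interpolation=cv2.INTER_CUBIC))
E
```

```text
6.45 [0.5512 0.0269 0.0772] [0.7232875  0.20095373 0.09463141]
```

View pics/s3.png

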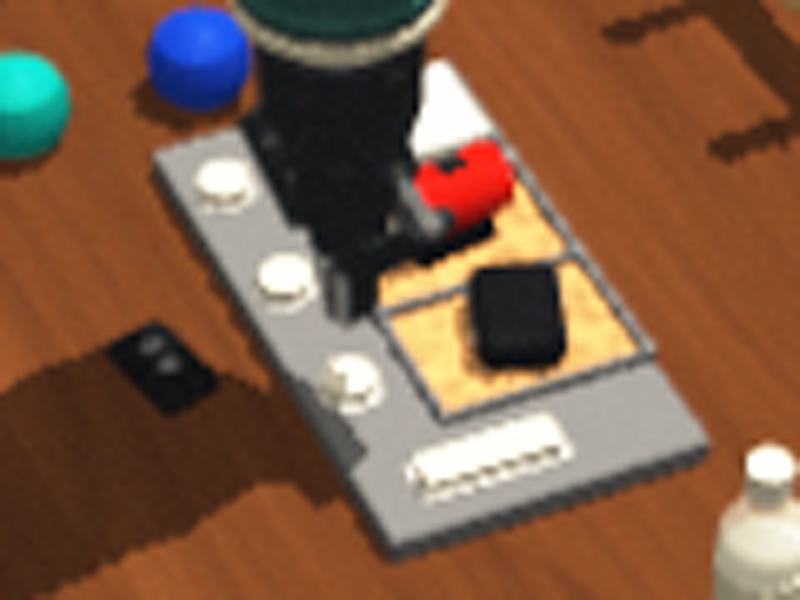

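The key is back up at (350,378), and the case and the other devices have not moved. On to the bar.

Emit:
apply_moves --pt "0.13 0.81 0 0 0 0" --pt "0.13 0.81 0 0 0 0" --pt "0.13 0.81 0 0 0 0" --pt "0.13 0.81 0 0 0 0" --pt "0.13 0.81 0 0 0 0"

```text
t: 7.0
tcp_pos: [0.586, -0.0489, 0.074]
tcp_rot: [[0.959, 0.284, -0.0], [0.284, -0.959, 0.0], [-0.0, -0.0, -1.0]]
force: [0.4, 0.1, -0.3]
grip_width: -0.002
grasp_force: 0.0
```

Emit:
apply_moves --pt "0 0 0.6 0 0 0" --pt "0 0 0.6 0 0 0" --pt "0 0 0.4 0 0 0" --pt "0 0 0 0 0 0"

```text
t: 7.4
tcp_pos: [0.5844, -0.0464, 0.0407]
tcp_rot: [[0.958, 0.286, -0.003], [0.286, -0.958, 0.001], [-0.002, -0.001, -1.0]]
force: [0.2, 0.2, 0.4]
grip_width: -0.002
grasp_force: 0.0
```

Emit:
apply_moves --pt "0 0 0.2 0 0 0" --pt "0 0 0.1 0 0 0" --pt "0 0 0.1 0 0 0" --pt "0 0 0.1 0 0 0" --pt "0 0 0 0 0 0"

```text
t: 7.9
tcp_pos: [0.5856, -0.047, 0.0323]
tcp_rot: [[0.959, 0.285, 0.0], [0.285, -0.959, 0.0], [0.0, -0.0, -1.0]]
force: [-0.6, 2.0, 2.7]
grip_width: -0.001
grasp_force: 1.2
```

Emit:
apply_moves --pt "0 0 0.1 0 0 0" --pt "0 0 0 0 0 0"

```text
t: 8.1
tcp_pos: [0.5856, -0.047, 0.0303]
tcp_rot: [[0.959, 0.285, 0.0], [0.285, -0.959, 0.0], [0.0, -0.0, -1.0]]
force: [-0.1, 1.7, 3.1]
grip_width: -0.002
grasp_force: 1.7
```

Emit:
apply_moves --pt "0 0 -0.2 0 0 0" --pt "0 0 -0.4 0 0 0" --pt "0 0 -1 0 0 0" --pt "0 0 -1 0 0 0" --pt "0 0 -1 0 0 0"

```text
t: 8.6
tcp_pos: [0.5853, -0.0474, 0.1035]
tcp_rot: [[0.959, 0.285, -0.0], [0.285, -0.959, -0.0], [-0.0, 0.0, -1.0]]
force: [0.1, -0.7, -0.7]
grip_width: -0.003
grasp_force: 0.0
```

Emit:
apply_moves --pt "0 0 -1 0 0 0" --pt "0 0 -1 0 0 0" --pt "-1 0 -1 0 0 0" --pt "-1 0 -1 0 0 0" --pt "-1 0 -1 0 0 0"

```text
t: 9.1
tcp_pos: [0.527, -0.0646, 0.2034]
tcp_rot: [[0.959, 0.285, -0.0], [0.285, -0.959, -0.0], [-0.0, 0.0, -1.0]]
force: [0.3, -0.8, 0.6]
grip_width: -0.002
grasp_force: 0.0
```

Emit:
apply_moves --pt "-1 0 0 0 0 0" --pt "-1 0 0 0 0 0" --pt "-1 0 0 0 0 0" --pt "0 0 0 0 0 0" --pt "0 0 0 0 0 0"

```text
t: 9.6
tcp_pos: [0.4706, -0.0816, 0.2029]
tcp_rot: [[0.959, 0.284, 0.001], [0.284, -0.959, -0.001], [0.001, 0.001, -1.0]]
force: [0.9, 0.8, 0.1]
grip_width: -0.002
grasp_force: 0.0
```

```bash
python3 - <<'E'
from h import *
s=sense();print(s["t"],np.round(s["tcp_pos"],4),s["force"])
p=get_image("side");f=p["frame"][:,:,::-1]
cv2.imwrite("pics/s4.png",cv2.resize(f[150:290,200:386],(797,600),interpolation=cv2.INTER_CUBIC))
E
```

```text
9.6 [ 0.4706 -0.0816  0.2029] [0.88365714 0.82882422 0.06764993]
```

View pics/s4.png

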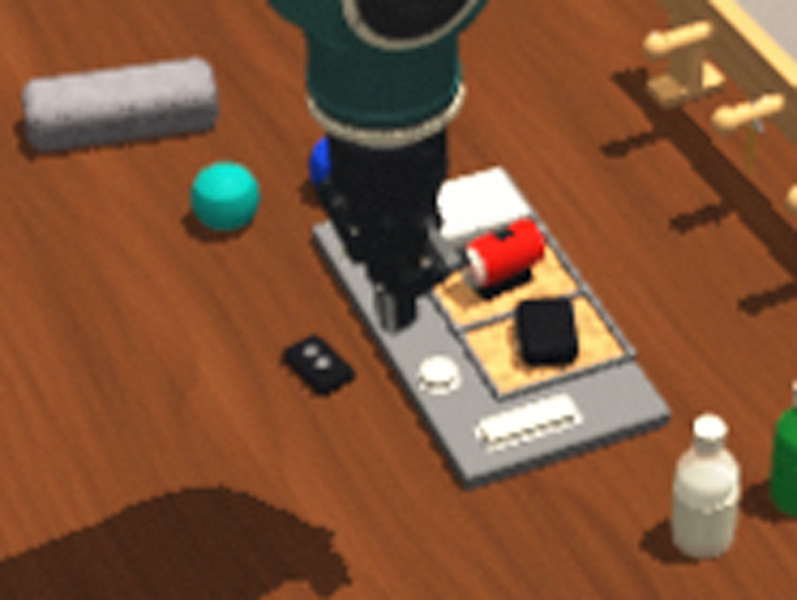

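The key (438,372) and the bar (530,420) are both up, everything else is where it was, and the hand is about 0.2 m up and clear.

```bash
python3 -c "
from rig import *
print(job_done())"
```

```text
the job is handed in; nothing more can be done
None
```

I pressed the right-hand round key (the earbud case's bay), then the start bar, each to about 6–7 mm by arm position and force; both came back up, nothing else moved in the camera views, and I handed the job in with the hand clear.

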